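Hold an angle bracket tight in the corner of a drilling jig

TASK

Take the orange angle bracket and stand it on its foot on the narrow raised bed of the drilling jig, upright web towards the aluminium fence and its end butted against the yellow stop block. Then press it down onto the bed and back against the fence at the same time, firmly (10 N or so each way), flat and square, and finish while still holding it pressed there, ready for drilling; do not let go. Leave the other things on the bench where they are.

Things in the scene. Friction and masses are not known exactly. Their poses are not given: they have to be found in the camera images.
- bracket: loose orange L-shaped angle bracket, about 0.2 kg, standing on its foot. Foot 50 (x) x 90 (y) x 8 (z) mm; upright web 8 mm thick along the foot's +x edge (x +17 to +25 mm), 90 wide, top edge 52 above the underside. Origin: centre of the foot's underside; x from the open side to the web's flat back, y along the length, z up. The inside corner of the L is open to -x.
- bracket_back (a point): centre of the bracket's flat back (outer face of the web), 10 mm above the underside; bracket coordinates (25, 0, 10) mm, same axes
- bracket_end (a point): the +y end of the bracket's foot, bracket coordinates (0, 45, 4) mm, same axes; this is the end that goes against the stop
- bed: dark steel bed of the jig, a narrow slick ledge 46 (x) x 240 (y) mm, 12 thick, flat top 55 mm above the bench. On rubber buffers: yields straight down 1 mm per 2.5 N after the first 1 N, rigid after 6 mm. Origin: centre of its top face; x points to the fence, y along the fence towards the stop, z up. Under it a fixed blue base plate 150 x 250 x 12 mm, same axes.
- fence: slick upright aluminium plate along the bed's +x edge, 12 mm thick, 240 long, top edge 20 mm above the bed's top (75 above the bench). On rubber buffers: yields along +x 1 mm per 2.5 N, rigid after 6 mm. Origin: on its working face (looking to -x), mid-length, level with the bed's top; axes as the bed. A fixed blue back plate with ribs stands behind, up to 62 mm high, to 44 mm behind the face.
- stop: fixed rigid yellow stop block on the bed, 38 (x) x 30 (y) x 30 (z) mm, with a black knob 20 mm across and 12 mm high on top. Origin: centre of its underside on the bed's top; same axes as the bed, its working face is the -y one. Its place along the bed differs from time to time.
- stop_face (a point): centre of the stop block's working face (-y face), 15 mm above the bed's top; same axes
- screwdriver: loose screwdriver, bystander, lying along its x axis
- wrench: loose spanner, bystander, lying along its x axis
- jar: loose glass jar with white lid, 60 mm across, 85 high, bystander; origin at the centre of its underside
- tape: loose roll of black tape, 90 mm across, 19 high, bystander; origin at the centre of its underside
- meter: loose grey hand-held meter, 150 x 75 x 42 mm, bystander; origin at the centre of its underside
- offcut: loose aluminium bar offcut, 110 x 30 x 30 mm, bystander; origin at the centre of its underside
Things that resemble listed ones, but are neither listed nor needed, are in the scene too. Several things look just like the bracket: the one meant starts farthest to the robot's left.

How it is judged (in metres and radians):
At the end, for the whole second after the job is handed in: Still held through the last second: bracket presses the fence with over 3 N and the bed with over 6 N (weight included); back within 3 mm of the fence, underside within 3 mm of the bed top, end within 5 mm of the stop, upright and square within 0.06 rad, at rest (contact force between bracket and fence above 3 N and contact force between bracket and bed above 6 N and x of bracket_back in the frame of fence between -0.003 and 0.003 m and z of bracket in the frame of bed between -0.003 and 0.003 m and y of bracket_end in the frame of stop_face between -0.005 and 0.003 m and angle between bracket's own z axis and vertical below 0.06 rad and angle between the x axis of bracket and the x axis of fence, either way round below 0.06 rad and linear speed of bracket below 0.01 m/s); the arm keeps its last pose, push and grip.
It fails at once if a bystander on the bench is shifted by more than 30 mm (distance of any of screwdriver, wrench, jar, tape, meter, offcut from where it was at the start of the episode above 0.03 m).
It also fails if it takes over 54 s, if anything falls off the work surface, if the arm or the gripper's body presses on something with over 40 N, if the wrist force passes 120 N, or if a joint passes its speed limit or range.

ROBOT

A 6-joint arm with a two-finger parallel gripper is mounted at the origin on the work surface. World frame = base frame: x ahead of the robot, y to its left, z up, the work surface at z = 0. Lengths are in mm, angles in rad, forces in N, time in s.
With the tool pointing down it reaches from about 275 to 1000 mm from the base axis. Payload 8.4 kg.
Tool frame: the origin (TCP) lies at the centre of the arm's flange, where the gripper is bolted on; the fingertips stand r.tip_extent ahead of it and the grasp point (between the pads) lies 155 mm ahead of it (r.tip_extent is the distance from the TCP to the fingertips, in mm); z points along the fingers, y is the direction in which the jaws open and shut (so a half turn about z gives the same grasp; the last joint's range is limited). The gripper opens to 85 mm and grips with 20 to 120 N. Pads are 22 mm wide; open, the fingers measure 114 mm over their backs; the gripper's body (76 mm by 85 mm) begins 54 mm behind the grasp point. The pads swing forward as they close: fully open they stand 13 mm farther back than shut.
Start: joints at [-1.153, 0.353, 1.633, -0, 1.155, -0.002], TCP at [254.735, -570.736, 404.681] pointing down, gripper open.
Joint ranges: [-2.63, 2.63], [-0.92, 2.1], [0.06, 2.66], [-1.3, 4.44], [0, 2.69], [-3.02, 3.02]. Speed limits (rad/s): [2.22, 2.22, 2.79, 3.14, 3.14, 3.14].

INTERFACE

Orientations are given as [roll, pitch, yaw] about the fixed x, y, z axes, in that order (R = Rz(yaw) Ry(pitch) Rx(roll)).
In Python, from rig import sense, grab_frame, job, r gives the robot as it stands. The module is installed in compiled form; this text tells all that it offers.
- The arm moves only by the shell command python3 -m creep 'ROWS' [FORCE]. ROWS is JSON, a list of rows, each a list of 7 numbers: the turn, a rotation vector about the tool's x, y, z in rad, then the shift along the tool's x, y, z in mm, then the closure, from 0 (fully open) to 1 (shut). In form: [[wx, wy, wz, dx, dy, dz, fingers], ...]. A call has 1 to 10 rows; each row shifts and turns the pose as measured when the row begins, along the tool's axes as they then stand; what a row does not reach is not made up. A row lasts 1/12 s, in which the tool goes at most 41.7 mm and 7.16 degrees, less where a joint would pass 70% of its speed; a pose out of reach is approached as far as the arm can. A call with a gripper value outside its range is refused whole. The fingers move at their own pace and stop on an object; FORCE is the grip in N (left out, the last holds). Time passes only in rows, so rows that do not move let the fingers close. It gives the time, the measured TCP pose, the force and the opening at its end, in the units of the state.
- sense(): the state, without advancing time (a new reading comes with each control period).
- grab_frame(name): name is "scene" or "side" or "wrist"; returns a dict with "color" (384x512x3 uint8, red, green, blue), "mtx" (3x3 intrinsics, pixels), "distortion" ([k1, k2, p1, p2, k3] as OpenCV has them; the pictures are not rectified), "T" (4x4, takes a point from camera to world coordinates). Camera axes: x right, y down, z forward; pixel columns grow to the right and rows downward; lengths in mm; the calibration is good to about 2 mm. A picture is of the moment at which its call begins. There is no depth.
- job.sign_off(): hands the job in, once; it reports no verdict.
The state is a dict: "clock": time; "qpos": joint angles; "qvel": joint speeds; "joint_efforts": joint torques, N m; "eef_pos": TCP position; "tcp_rot": TCP orientation; "contact_force": force on the tool from outside, world axes, zero at the start; "wrist_torque": the same for the moment, N m; "opening": opening from 0.0 (shut) to 1.0 (fully open).
Only numpy, scipy, OpenCV 4.12 (cv2) and the standard library are available. Lean on these libraries where they do the work, as an engineer would, in place of code of your own. Each camera call takes 0.05 s, during which the arm holds its last target.

## Working session

There is one attempt and no reset: what is moved stays moved. The work goes in short steps, Python scripts to look and compute and a shell command to move; the robot and the scene stay as the last step left them, time stands still between calls to the robot, and variables do not carry over. Pictures are saved under pics/ and viewed, and the job is handed in when it is done.

```bash
mkdir -p pics; ls; python3 - <<'E'
from rig import sense, grab_frame, job, r
import cv2,pickle
print(sense()); print(r.tip_extent)
for n in ["scene","side","wrist"]:
    f=grab_frame(n); cv2.imwrite(f"pics/{n}0.png",f["color"][:,:,::-1]); pickle.dump(f,open(f"{n}0.pkl","wb"))
    print(n,f["mtx"],f["distortion"],f["T"])
E
```

```text
pics
{'clock': 0.0, 'qpos': array([-1.15341181e+00,  3.53657876e-01,  1.63412798e+00,  2.85057439e-06,
        1.15518397e+00, -2.43095741e-03]), 'qvel': array([-0.00067955, -0.0004471 ,  0.00043591,  0.0001147 , -0.00029498,
        0.00023767]), 'joint_efforts': array([ 3.70398709e-06, -6.05255413e+01, -3.42065406e+01,  5.16803811e-05,
        9.25630156e-03, -5.23994331e-06]), 'eef_pos': array([ 254.63494673, -570.52611305,  403.95806604]), 'tcp_rot': array([-3.14021549e+00, -5.95414769e-06,  4.19814322e-01]), 'contact_force': array([0.12302385, 0.29249864, 0.65186761]), 'wrist_torque': array([-0.0019546 ,  0.01300934,  0.03789512]), 'opening': 0.9987612686104701}
173.4
scene [[463.4444883    0.         262.59749978]
 [  0.         463.4444883  194.79207773]
 [  0.           0.           1.        ]] [-0.0045794  0.         0.         0.         0.       ] [[-6.71573535e-01  4.13400589e-01 -6.14889373e-01  1.41613955e+03]
 [ 7.40751370e-01  3.55984124e-01 -5.69704055e-01  8.52962209e+02]
 [-1.66251374e-02 -8.38078311e-01 -5.45296569e-01  8.85768776e+02]
 [ 0.00000000e+00  0.000000
[... 257 characters left out ...]
7893616e-02  9.37136008e-02  3.73394894e+02]
 [-1.29783339e-01  6.81465368e-01 -7.20250816e-01  8.77185460e+02]
 [ 8.08287588e-04 -7.26321433e-01 -6.87354729e-01  8.94932405e+02]
 [ 0.00000000e+00  0.00000000e+00  0.00000000e+00  1.00000000e+00]]
wrist [[266.64118649   0.         252.51521841]
 [  0.         266.64118649 192.86593033]
 [  0.           0.           1.        ]] [0.0166944 0.        0.        0.        0.       ] [[ 4.07680299e-01 -8.66962947e-01 -2.86656628e-01  3.28503915e+02]
 [-9.13122868e-01 -3.87703837e-01 -1.26064913e-01 -5.38690206e+02]
 [-1.84426567e-03  3.13146904e-01 -9.49702909e-01  3.74888085e+02]
 [ 0.00000000e+00  0.00000000e+00  0.00000000e+00  1.00000000e+00]]
```

View pics/scene0.png

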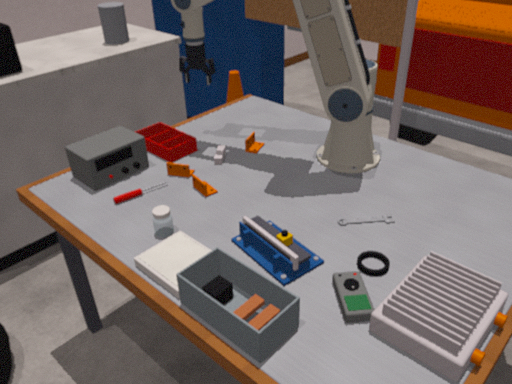

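View pics/side0.png

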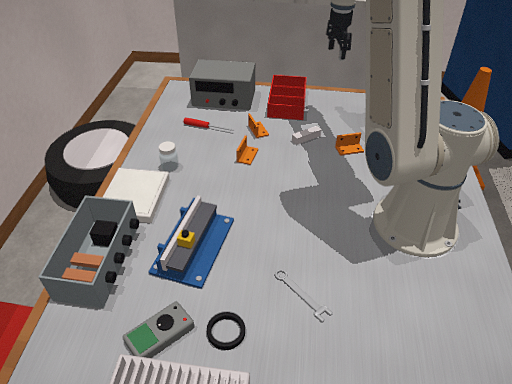

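View pics/wrist0.png

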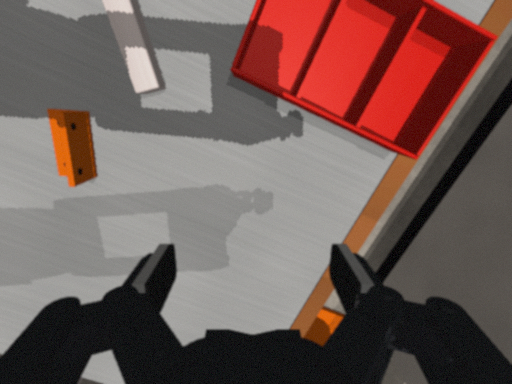

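```bash
cat > h.py <<'E'
import numpy as np,cv2,pickle
def ray(f,p):
    u=cv2.undistortPoints(np.array([[p]],float),f["mtx"],f["distortion"])[0,0]
    d=f["T"][:3,:3]@np.array([u[0],u[1],1]); return f["T"][:3,3],d/np.linalg.norm(d)
def onz(f,p,z):
    o,d=ray(f,p); return o+d*(z-o[2])/d[2]
def tri(fs,ps):
    A=np.zeros((3,3));b=np.zeros(3)
    R=[ray(f,p) for f,p in zip(fs,ps)]
    for o,d in R:
        P=np.eye(3)-np.outer(d,d);A+=P;b+=P@o
    x=np.linalg.solve(A,b)
    return x,[np.linalg.norm((np.eye(3)-np.outer(d,d))@(x-o)) for o,d in R]
def proj(f,X):
    T=np.linalg.inv(f["T"]);rv=cv2.Rodrigues(T[:3,:3])[0]
    return cv2.projectPoints(np.array(X,float).reshape(-1,1,3),rv,T[:3,3],f["mtx"],f["distortion"])[0][:,0]
def load(n): return pickle.load(open(n+".pkl","rb"))
def crop(f,x0,y0,w,h,s,out):
    c=f["color"][y0:y0+h,x0:x0+w,::-1]
    cv2.imwrite(out,cv2.resize(c,None,fx=s,fy=s,interpolation=cv2.INTER_CUBIC))
E
python3 - <<'E'
from h import *
s=load("scene0");d=load("side0")
for p in [(204,188),(180,172),(256,148)]: print("scene",onz(s,p,10))
for p in [(246,156),(258,128),(348,148)]: print("side",onz(d,p,10))
crop(s,150,120,130,90,6,"pics/c1.png")
crop(d,220,100,160,75,5,"pics/c2.png")
crop(d,140,180,110,110,5,"pics/c3.png")
crop(s,220,205,110,80,7,"pics/c4.png")
E
```

```text
scene [ 531.92805133 -249.91395969   10.        ]
scene [ 515.19885416 -404.04941739   10.        ]
scene [ 185.39204776 -319.05782465   10.        ]
side [ 530.79984936 -234.91592367   10.        ]
side [ 509.60250249 -405.91813537   10.        ]
side [ 183.21789013 -327.68828098   10.        ]
```

View pics/c1.png

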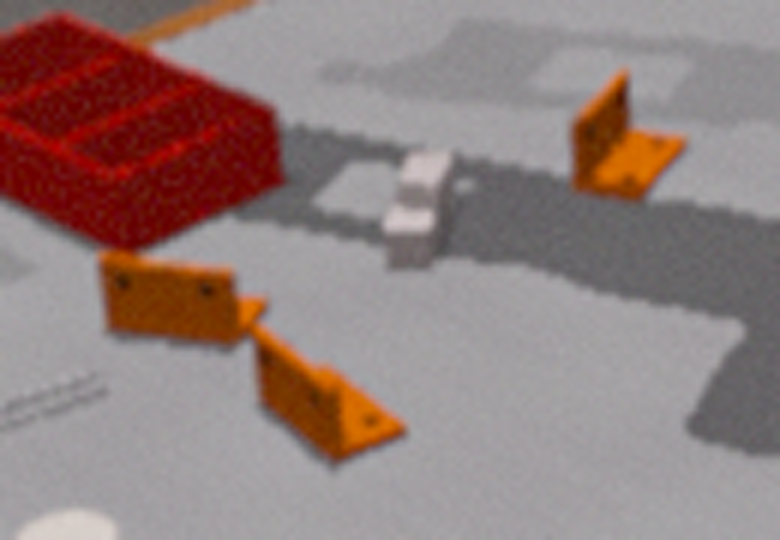

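View pics/c2.png

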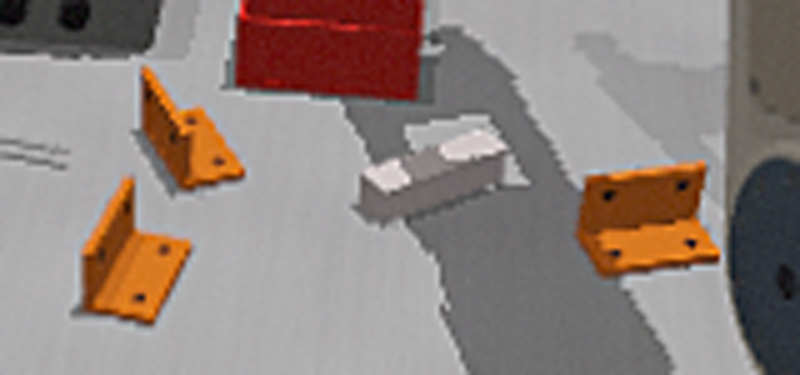

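View pics/c3.png

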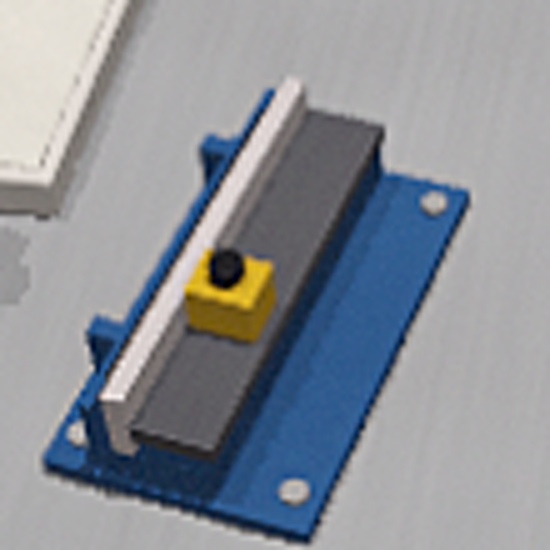

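View pics/c4.png

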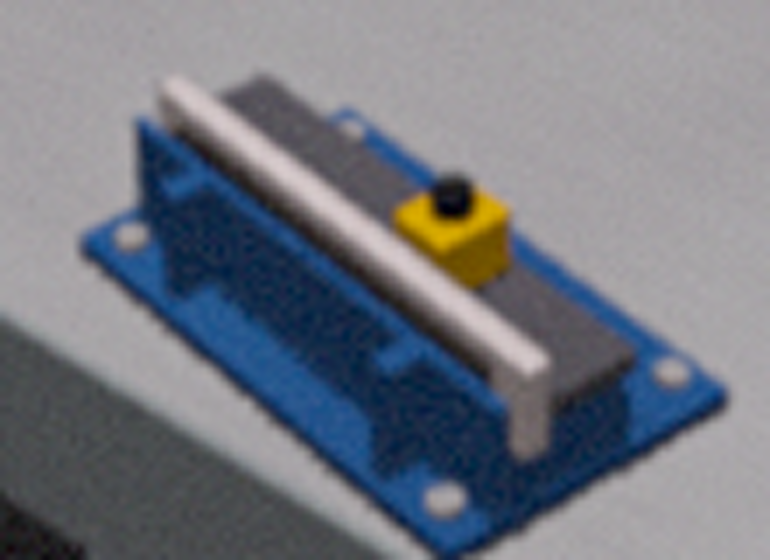

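```bash
cat > fitb.py <<'E'
from h import *
from scipy.optimize import minimize, least_squares
def boxc(lo,hi): return np.array([[x,y,z] for x in(lo[0],hi[0]) for y in(lo[1],hi[1]) for z in(lo[2],hi[2])],float)
BR=[boxc((-25,-45,0),(25,45,8)),boxc((17,-45,0),(25,45,52))]
def Rz(a): return np.array([[np.cos(a),-np.sin(a),0],[np.sin(a),np.cos(a),0],[0,0,1]])
S=4
def rend(f,x,y,a,z=0,dxy=(0,0)):
    h,w=f["color"].shape[:2];m=np.zeros((h*S,w*S),np.uint8)
    for b in BR:
        p=proj(f,b@Rz(a).T+[x,y,z])+dxy
        hull=cv2.convexHull(((p+.5)*S-.5).astype(np.float32))
        cv2.fillConvexPoly(m,np.round(hull*16).astype(np.int32),255,shift=4)
    return cv2.resize(m,(w,h),interpolation=cv2.INTER_AREA)/255.
def omask(f,roi):
    hsv=cv2.cvtColor(f["color"],cv2.COLOR_RGB2HSV);H,Sa,V=cv2.split(hsv)
    m=((H>5)&(H<22)&(Sa>130)&(V>50)).astype(float);k=np.zeros_like(m);x0,y0,w,h=roi;k[y0:y0+h,x0:x0+w]=1
    return m*k
def fit(fs,ms,x0,z=0):
    def c(p): return sum(np.abs(rend(f,p[0],p[1],p[2]/100,z)-m).sum() for f,m in zip(fs,ms))
    best=None
    for da in(-20,0,20):
        q=minimize(c,np.array(x0)+[0,0,da],method="Nelder-Mead",options=dict(initial_simplex=np.array(x0)+[0,0,da]+np.array([[0,0,0],[12,0,0],[0,12,0],[0,0,20]]),maxiter=150))
        if best is None or q.fun<best.fun:best=q
    return best
E
python3 - <<'E'
from fitb import *
s=load("scene0");d=load("side0")
ms=omask(s,(192,172,32,28));md=omask(d,(230,130,34,40))
print(ms.sum(),md.sum())
for fs,mm in (([s,d],[ms,md]),([s],[ms]),([d],[md])):
    q=fit(fs,mm,[531,-243,20]);print(q.x,q.fun)
# jig
def un(c,off,k): return (np.array(c)+.5)/k-.5+off
B=[((384,127),(-23,-120,55)),((213,447),(-23,120,55)),((305,85),(23,-120,75)),((290,78),(35,-120,75)),((103,397),(35,120,75)),((127,405),(23,120,75))]
C=[((160,85),(35,-120,75)),((182,73),(23,-120,75)),((513,378),(35,120,75)),((550,355),(23,120,75)),((262,75),(-23,-120,55)),((635,352),(-23,120,55))]
SB=[((187,291),(19,15,30)),((260,312),(-19,15,30)),((275,262),(-19,-15,30)),((258,342),(-19,15,0))]
SC=[((395,213),(19,-15,30)),((510,212),(-19,15,30)),((462,248),(19,15,30)),((505,275),(-19,15,0))]
def res(p,full=False):
    o=[]
    for f,L,SL,off,k in ((d,B,SB,(140,180),5),(s,C,SC,(220,205),7)):
        X=np.array([v for _,v in L]);Y=np.array([v for _,v in SL])+[p[3],p[4],55]
        W=np.vstack([X,Y])@Rz(p[2]).T+[p[0],p[1],0]
        o.append(proj(f,W)-np.array([un(c,off,k) for c,_ in L+SL]))
    return np.vstack(o) if full else np.vstack(o).ravel()
q=least_squares(res,[600,150,.2,0,50],x_scale=[10,10,.1,10,10])
print(q.x);print(res(q.x,1).round(1).tolist())
E
```

```text
261.0 431.0
[ 527.36523859 -252.07317974  -15.94275553] 175.87058823529412
[ 524.28693887 -256.32429164  -25.98906402] 41.76470588235294
[ 528.03043151 -252.63720128  -14.16066574] 110.90588235294118
[ 6.18691313e+02  1.64526600e+02 -1.75454334e-01 -1.87330795e-01
  3.70267959e+01]
[[0.4, -0.9], [0.1, 0.6], [0.7, -1.0], [-0.3, -0.4], [-0.3, -0.2], [-0.7, -0.6], [-0.2, -0.1], [-1.0, -0.8], [0.6, 0.7], [0.5, 0.8], [-0.6, 0.2], [-0.5, 0.4], [1.8, -0.5], [-0.1, 0.9], [0.4, -0.1], [0.2, 0.0], [0.0, -0.1], [0.9, -0.1], [-2.7, 0.2], [1.4, -0.7]]
```

```bash
cat >> fitb.py <<'E'
def comp(f,roi,seed):
    m=omask(f,roi).astype(np.uint8);m=cv2.morphologyEx(m,cv2.MORPH_CLOSE,np.ones((3,3),np.uint8));n,l=cv2.connectedComponents(m);return (l==l[seed[1],seed[0]]).astype(float)
E
python3 - <<'E'
from fitb import *
s=load("scene0");d=load("side0")
ms=comp(s,(190,172,34,28),(204,190));md=comp(d,(230,130,34,40),(250,155))
print(ms.sum(),md.sum())
for fs,mm in (([s,d],[ms,md]),([s],[ms]),([d],[md])):
    q=fit(fs,mm,[531,-243,-20]);print(q.x,q.fun)
q=fit([s,d],[ms,md],[531,-243,-20])
for f,c,n in((s,(180,160,60,50),"a"),(d,(220,120,70,60),"b")):
    g=dict(f);im=f["color"].copy();m=rend(f,q.x[0],q.x[1],q.x[2]/100)>.5
    e=m&~(cv2.erode(m.astype(np.uint8),np.ones((3,3)))>0);im[e]=[0,255,0];g["color"]=im;crop(g,*c,8,f"pics/fit_{n}.png")
E
python3 -c "
import cv2,numpy as np
a=cv2.imread('pics/fit_a.png');b=cv2.imread('pics/fit_b.png')
h=480;c=np.hstack([cv2.resize(a,(400,333)),cv2.resize(b,(389,333))]);cv2.imwrite('pics/fit_ab.png',c)"
```

```text
269.0 357.0
[ 527.72326337 -251.43200412  -14.53166001] 104.96862745098038
[ 524.67879109 -257.55709275  -25.92016065] 48.831372549019605
[ 527.94947829 -252.69309944  -14.3615685 ] 34.90588235294118
```

View pics/fit_ab.png

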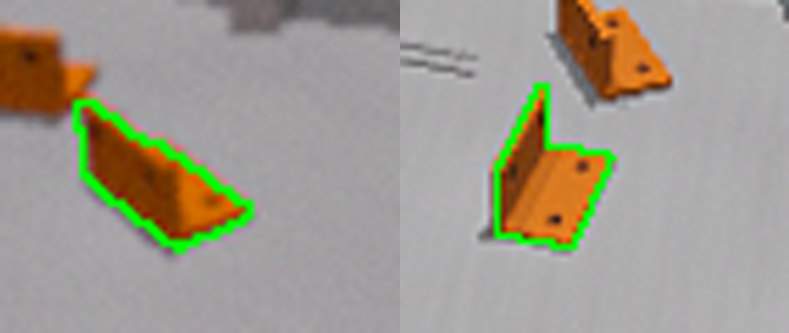

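The three brackets in the scene view are at (204,188), (180,172) and (256,148), which put them at y ≈ -251, -405 and -323 mm. The one at scene (204,188), side (246,156), has the largest y. It is therefore farthest to the robot's left and is the one meant; the enlarged crop with the fitted outline confirms it.

```bash
python3 -m creep '[[0,0,0,33,-14,8,0],[0,0,0,33,-14,8,0],[0,0,0,33,-14,8,0],[0,0,0,33,-14,8,0],[0,0,0,33,-14,8,0],[0,0,0,33,-14,8,0],[0,0,0,33,-14,8,0],[0,0,0,33,-14,8,0],[0,0,0,33,-14,8,0],[0,0,0,33,-14,8,0]]' 100 && python3 -m creep '[[0,0,-0.11,0,0,0,0],[0,0,-0.11,0,0,0,0],[0,0,-0.11,0,0,0,0],[0,0,-0.11,0,0,0,0],[0,0,-0.11,0,0,0,0],[0,0,-0.11,0,0,0,0],[0,0,-0.11,0,0,0,0],[0,0,-0.11,0,0,0,0],[0,0,-0.11,0,0,0,0],[0,0,0,0,0,0,0]]'
```

```text
clock: 0.98
eef_pos: [504.1, -303.2, 320.2]
tcp_rot: [3.139, 0.002, 0.409]
contact_force: [0.1, -0.9, 0.3]
opening: 1.0
clock: 1.82
eef_pos: [509.0, -294.0, 314.8]
tcp_rot: [-3.134, -0.002, 1.455]
contact_force: [-0.6, 0.0, -0.6]
opening: 1.002
```

```bash
python3 - <<'E'
from rig import sense,grab_frame
from fitb import *
s=sense();print(s["eef_pos"],s["tcp_rot"])
f=grab_frame("wrist");pickle.dump(f,open("wrist1.pkl","wb"))
crop(f,0,0,512,384,1.5,"pics/w1.png")
print(proj(f,[[527.7,-251.4,0]]))
E
```

```text
[ 509.02191489 -294.04283165  314.83474592] [-3.13443168e+00 -1.52997633e-03  1.45454327e+00]
[[267.09505266 140.30948277]]
```

View pics/w1.png

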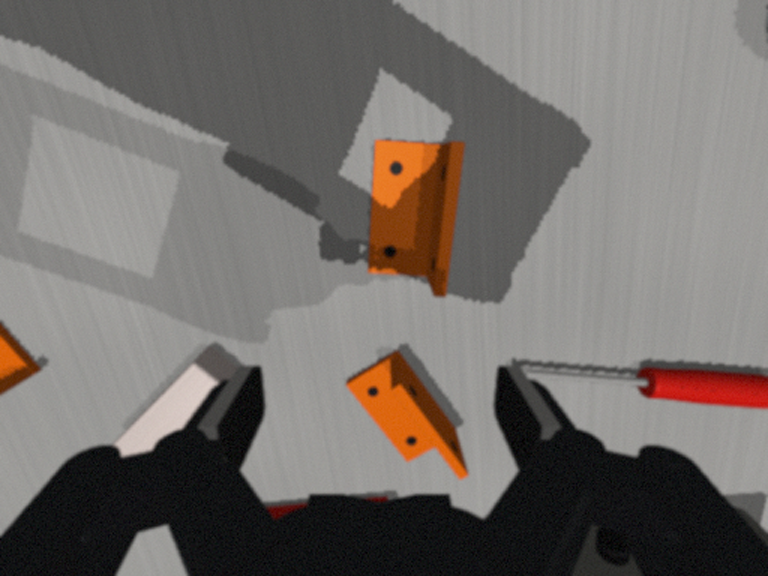

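The target is in the upper middle at (410,215) in the 1.5x picture, web on the right. The lower bracket at (405,410) is not the one meant. I'll refine the fit with this view.

```bash
python3 - <<'E'
from fitb import *
f=load("wrist1");m=comp(f,(235,85,85,120),(255,110))
print(m.sum())
q=fit([f],[m],[528,-252,-14]);print(q.x,q.fun)
im=f["color"].copy();k=rend(f,q.x[0],q.x[1],q.x[2]/100)>.5
e=k&~(cv2.erode(k.astype(np.uint8),np.ones((3,3)))>0);im[e]=[0,255,0];g=dict(f);g["color"]=im;crop(g,220,70,110,150,4,"pics/w1f.png")
x,y,a=q.x[0],q.x[1],q.x[2]/100
w=np.array([x,y])+21*np.array([np.cos(a),np.sin(a)]);print("web",w)
from rig import sense
s=sense();Y=s["tcp_rot"][2];d=w-s["eef_pos"][:2]
print("tool dx,dy",d@[np.cos(Y),np.sin(Y)],d@[np.sin(Y),-np.cos(Y)],"turn",-(a+np.pi/2-Y))
E
```

```text
5104.0
[ 531.57158423 -251.46154868  -18.13171795] 194.8549019607843
web [ 552.22733176 -255.24838033]
tool dx,dy 43.79171037546459 38.174933322380994 turn 0.058773595125278355
```

View pics/w1f.png

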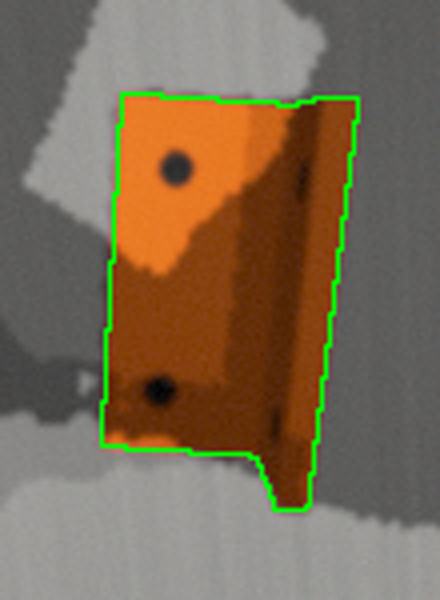

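```bash
python3 -m creep '[[0,0,0,15,13,5,0],[0,0,0,15,13,5,0],[0,0,0,13,11,5,0],[0,0,0.03,0,0,5,0],[0,0,0.03,0,0,5,0],[0,0,0,0,0,0,0]]'; python3 - <<'E'
from rig import sense
import numpy as np
w=np.array([552.2,-255.2]);a=-.1813
s=sense();Y=s["tcp_rot"][2];d=w-s["eef_pos"][:2]
print(s["eef_pos"],s["tcp_rot"],"tool dx,dy",d@[np.cos(Y),np.sin(Y)],d@[np.sin(Y),-np.cos(Y)],"turn",-(a+np.pi/2-Y))
E
```

```text
clock: 2.37
eef_pos: [552.6, -254.7, 288.4]
tcp_rot: [-3.134, -0.001, 1.357]
contact_force: [-0.2, -0.3, 0.3]
opening: 1.0
[ 552.61885018 -254.65456081  288.41795037] [-3.13434311e+00 -6.71805072e-04  1.35728616e+00] tool dx,dy -0.6218048485436488 -0.29376540166773124 turn -0.03221016969810364
```

```bash
python3 -m creep '[[-0.007,0,-0.03,0,0,12,0],[0,0,0,0,0,18,0],[0,0,0,0,0,18,0],[0,0,0,0,0,14,0],[0,0,0,0,0,8,0],[0,0,0,0,0,4,0],[0,0,0,0,0,0,0],[0,0,0,0,0,0,0]]'; python3 - <<'E'
from rig import sense,grab_frame
import numpy as np
from h import *
w=np.array([552.2,-255.2]);a=-.1813
s=sense();Y=s["tcp_rot"][2];d=w-s["eef_pos"][:2]
print(s["eef_pos"],s["tcp_rot"],"tool dx,dy",d@[np.cos(Y),np.sin(Y)],d@[np.sin(Y),-np.cos(Y)],"turn",-(a+np.pi/2-Y))
f=grab_frame("wrist");crop(f,0,0,512,384,1.5,"pics/w2.png")
E
```

```text
clock: 3.03
eef_pos: [553.2, -255.7, 213.8]
tcp_rot: [3.139, -0.0, 1.373]
contact_force: [0.6, -0.2, 0.3]
opening: 0.997
[ 553.15490879 -255.6997993   213.77684046] [ 3.13899446e+00 -9.98086963e-06  1.37321728e+00] tool dx,dy 0.3026307078898994 -1.0344393576702915 turn -0.016279048367799254
```

View pics/w2.png

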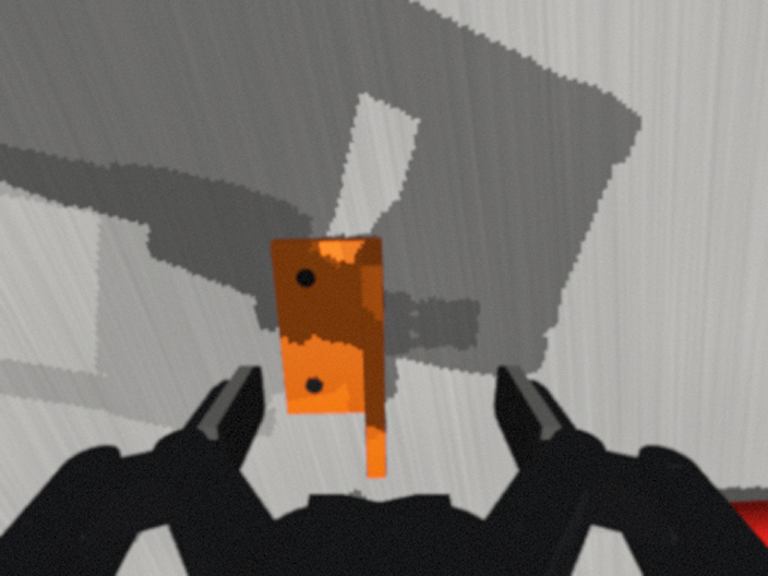

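The web lies centred between the fingers (x≈375 in the picture, pads at 262 and 498). Next I go down and grip.

```bash
python3 -m creep '[[0,0,-0.016,0,-1,7,0],[0,0,0,0,0,4,0],[0,0,0,0,0,0,0]]' && python3 -m creep '[[0,0,0,0,0,0,1],[0,0,0,0,0,0,1],[0,0,0,0,0,0,1],[0,0,0,0,0,0,1],[0,0,0,0,0,0,1],[0,0,0,0,0,0,1],[0,0,0,0,0,0,1],[0,0,0,0,0,0,1]]' 100; python3 - <<'E'
from rig import sense,grab_frame
from h import *
s=sense();print(s["eef_pos"],s["tcp_rot"],s["opening"],s["contact_force"])
crop(grab_frame("wrist"),0,0,512,384,1.5,"pics/w3.png")
E
```

```text
clock: 3.33
eef_pos: [553.0, -255.9, 204.2]
tcp_rot: [3.135, 0.001, 1.391]
contact_force: [0.3, -0.1, -0.1]
opening: 1.003
clock: 4.0
eef_pos: [553.3, -256.0, 205.3]
tcp_rot: [3.134, 0.001, 1.391]
contact_force: [-1.1, 1.3, -0.8]
opening: 0.063
[ 553.26187901 -256.01715208  205.25445645] [3.13423445e+00 1.34695987e-03 1.39051637e+00] 0.06285737869471539 [-1.10367106  1.29196943 -0.80649753]
```

View pics/w3.png

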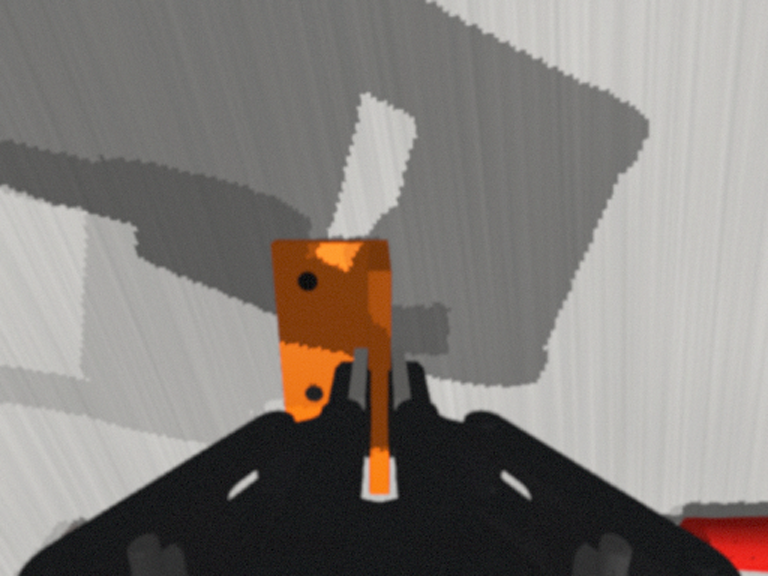

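```bash
python3 -m creep '[[0,0,0,0,0,-10,1],[0,0,0,0,0,-25,1],[0,0,0,0,0,-30,1],[0,0,0,10,0,-30,1],[0,0,0,28,0,-20,1],[0,0,0,33,-1,-5,1],[0,0,0,33,-1,0,1],[0,0,0,33,-1,0,1],[0,0,0,33,-1,0,1],[0,0,0,33,-1,0,1]]' 100 && python3 -m creep '[[0,0,0,33,-1,0,1],[0,0,0,28,-1,0,1],[0,0,0,15,0,0,1],[0,0,0,0,0,0,1],[0,0,0,0,0,0,1]]'; python3 - <<'E'
from rig import sense,grab_frame
from h import *
s=sense();print(s["eef_pos"],s["tcp_rot"],s["opening"],s["contact_force"])
f=grab_frame("wrist");pickle.dump(f,open("wrist4.pkl","wb"))
crop(f,0,0,512,384,1.5,"pics/w4.png")
E
```

```text
clock: 4.88
eef_pos: [583.7, -53.4, 335.6]
tcp_rot: [3.131, 0.001, 1.381]
contact_force: [0.6, 0.1, -2.6]
opening: 0.066
clock: 5.3
eef_pos: [596.0, 32.0, 338.7]
tcp_rot: [3.129, -0.001, 1.387]
contact_force: [1.0, -1.0, -1.8]
opening: 0.066
[595.95106093  32.01402052 338.71660039] [ 3.12926315e+00 -1.41513090e-03  1.38708935e+00] 0.06620617081503494 [ 1.04423159 -0.98050462 -1.82090038]
```

View pics/w4.png

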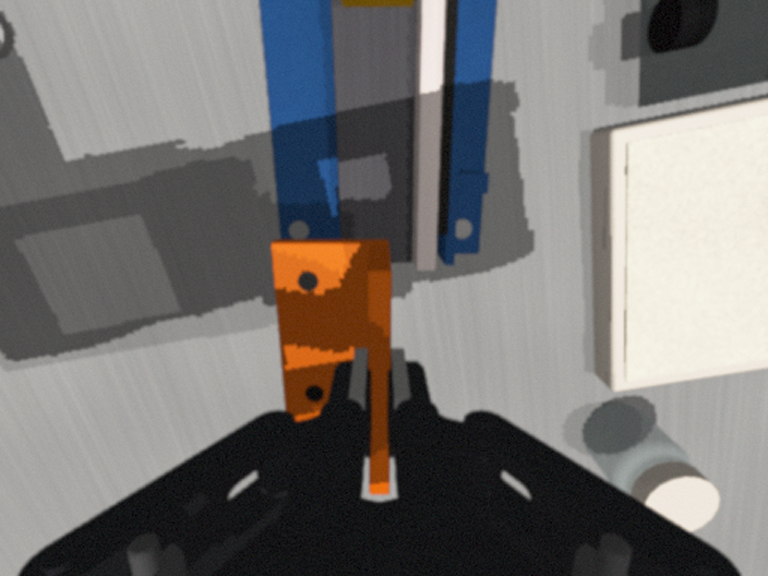

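```bash
python3 -m creep '[[0.012,0,0,15,0,0,1],[0,0,0,20,0,0,1],[0,0,0,10,0,0,1],[0,0,0,0,0,0,1],[0,0,0,0,0,0,1]]'; python3 - <<'E'
from rig import sense,grab_frame
from h import *
s=sense();print(s["eef_pos"],s["tcp_rot"],s["opening"],s["contact_force"])
f=grab_frame("wrist");f["s"]=s;pickle.dump(f,open("wrist5.pkl","wb"))
crop(f,150,0,200,180,4,"pics/w5.png")
p=[618.7,164.5];a=-.1755
import numpy as np
R=np.array([[np.cos(a),-np.sin(a)],[np.sin(a),np.cos(a)]])
for q,z in [((-23,-120),55),((23,-120),75),((35,-120),75),((23,120),75),((-19,22),55),((-19,22),85),((19,22),85)]: print(q,z,(proj(f,[[*(R@q+p),z]])[0]-[150,0])*4)
E
```

```text
clock: 5.77
eef_pos: [604.3, 74.0, 339.3]
tcp_rot: [-3.14, -0.0, 1.382]
contact_force: [-0.2, -0.7, -1.7]
opening: 0.065
[604.28177022  73.97056947 339.25276842] [-3.13988457e+00 -3.96666846e-04  1.38152543e+00] 0.06532965046239682 [-0.19272623 -0.71148188 -1.68171715]
(-23, -120) 55 [316.36612981 860.76028775]
(23, -120) 75 [500.12885276 891.05464934]
(35, -120) 75 [550.0148188  890.49675941]
(23, 120) 75 [ 520.1470779  -419.15070866]
(-19, 22) 55 [307.54121409 255.08682964]
(-19, 22) 85 [292.79006731 231.83640149]
(19, 22) 85 [493.02427625 228.76439892]
```

View pics/w5.png

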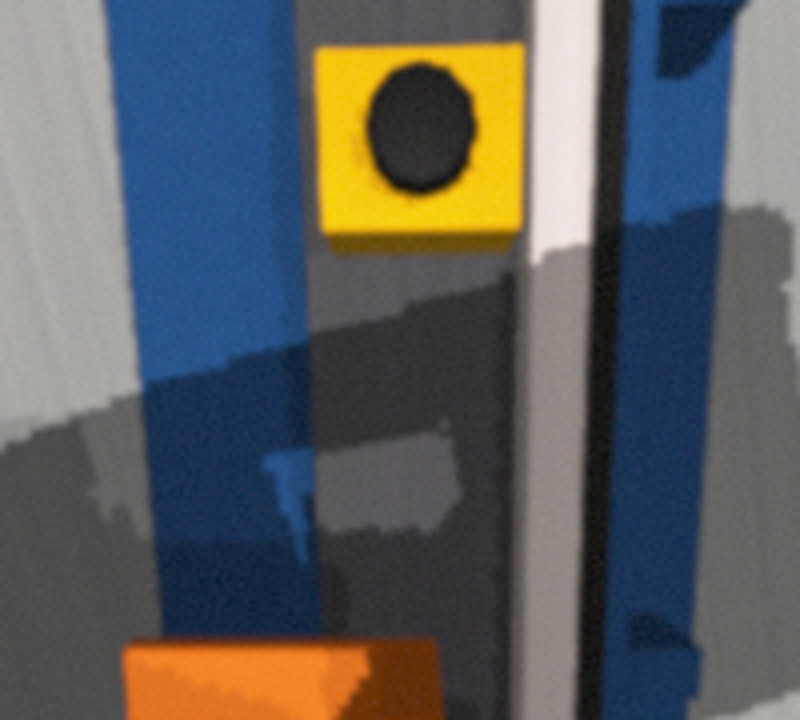

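```bash
python3 - <<'E'
from fitb import *
f=load("wrist5")
un=lambda c:(np.array(c)+.5)/4-.5+[150,0]
P=[((322,235),(-19,-15,30)),((523,230),(19,-15,30)),((315,47),(-19,15,30)),((523,44),(19,15,30)),((337,252),(-19,-15,0)),((515,248),(19,-15,0))]
Ls=[((-23,55),[(297,5),(305,240),(318,580)]),((23,75),[(524,500),(518,640)]),((35,75),[(599,100),(590,350),(581,650)])]
def res(p):
    W=(np.array([v for _,v in P])+[p[3],p[4],55])@Rz(p[2]).T+[p[0],p[1],0]
    # p[1] redundant with p[4] in single view -> fix centre
    o=list((proj(f,W)-np.array([un(c) for c,_ in P])).ravel())
    for (x,z),pts in Ls:
        e=proj(f,np.array([[x,-100,z],[x,100,z]])@Rz(p[2]).T+[p[0],p[1],0])
        d=e[1]-e[0];n=np.array([-d[1],d[0]])/np.linalg.norm(d)
        o+=[(un(c)-e[0])@n for c in pts]
    o.append((p[1]-164.5)*.05)
    return np.array(o)
q=least_squares(res,[618.7,164.5,-.175,0,37],x_scale=[10,10,.1,10,10])
print(q.x.round(3),(res(q.x)*4).round(1))
p=q.x;R=Rz(p[2])
print("stop face world",R@[p[3],p[4]-15,55]+[p[0],p[1],0], "vs side/scene", Rz(-.1755)@[-.2,22,55]+[618.7,164.5,0])
# bracket in hand
s=f["s"];m=comp(f,(170,150,110,190),(200,190));
z=s["eef_pos"][2]-205.25;x0=s["eef_pos"][:2]
m[225:]=0
def c(v):
    return sum(np.abs(rend(f,v[0],v[1],v[2]/100,z)-m)[:225].ravel())
Y=s["tcp_rot"][2]
st=np.array([x0[0]-21*np.sin(Y),x0[1]+21*np.cos(Y),(Y-np.pi/2)*100])
b=minimize(c,st,method="Nelder-Mead",options=dict(initial_simplex=st+np.array([[0,0,0],[4,0,0],[0,4,0],[0,0,5]])))
print(st,b.x,b.fun,m.sum())
d=b.x[:2]-x0;print("origin in tool x,y",d@[np.cos(Y),np.sin(Y)],d@[np.sin(Y),-np.cos(Y)],"yaw rel",b.x[2]/100-Y+np.pi/2)
E
```

```text
[ 6.22607e+02  1.64902e+02 -1.75000e-01  1.71400e+00  3.60800e+01] [ 1.1 -2.9  0.5 -1.2  1.1 -0.9  3.9 -1.7 -2.7  3.5 -5.1  4.6 -0.2 -2.
 -3.1 -1.3 -4.5  2.7  2.8  4.8  0.1]
stop face world [627.96171327 185.36247847  55.        ] vs side/scene [622.34428267 186.19698605  55.        ]
[583.65679512  77.92156962 -18.92708991] [584.2805318   77.97815106 -17.73572316] 191.60784313725492 4963.0
origin in tool x,y 0.17292259344838684 -20.398047609225305 yaw rel 0.01191366749706102
```

```bash
python3 -m creep '[[0,0,-0.014,15,4,0,1],[0,0,0,18,4,0,1],[0,0,0,14,2,0,1],[0,0,0,4,0,4,1],[0,0,0,0,0,10,1],[0,0,0,0,0,14,1],[0,0,0,0,0,10,1],[0,0,0,0,0,6,1],[0,0,0,0,0,0,1],[0,0,0,0,0,0,1]]'; python3 - <<'E'
from rig import sense,grab_frame
from h import *
s=sense();print(s["eef_pos"],s["tcp_rot"],s["opening"],s["contact_force"])
d=np.array([627.8,131.1])-s["eef_pos"][:2];Y=s["tcp_rot"][2]
print(d@[np.cos(Y),np.sin(Y)],d@[np.sin(Y),-np.cos(Y)])
f=grab_frame("wrist");f["s"]=s;pickle.dump(f,open("wrist6.pkl","wb"))
crop(f,100,50,250,190,3,"pics/w6.png")
f=grab_frame("side");pickle.dump(f,open("side6.pkl","wb"));crop(f,130,160,130,110,6,"pics/s6.png")
E
```

```text
clock: 6.65
eef_pos: [624.2, 125.0, 289.8]
tcp_rot: [-3.138, 0.001, 1.395]
contact_force: [-0.3, -0.5, -1.7]
opening: 0.068
[624.22895885 124.98717455 289.77752366] [-3.13771866e+00  1.24634425e-03  1.39542449e+00] 0.06788189482570235 [-0.32456438 -0.50700021 -1.71288756]
6.642120143129198 2.449736700001097
```

View pics/w6.png

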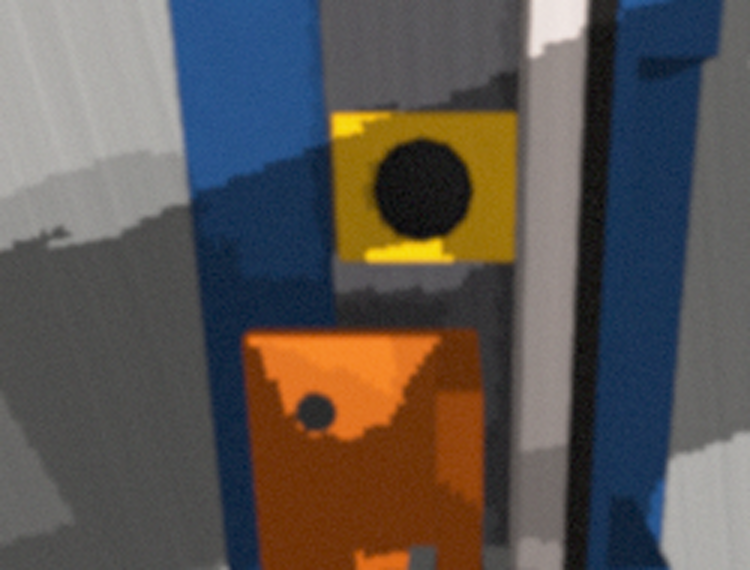

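View pics/s6.png

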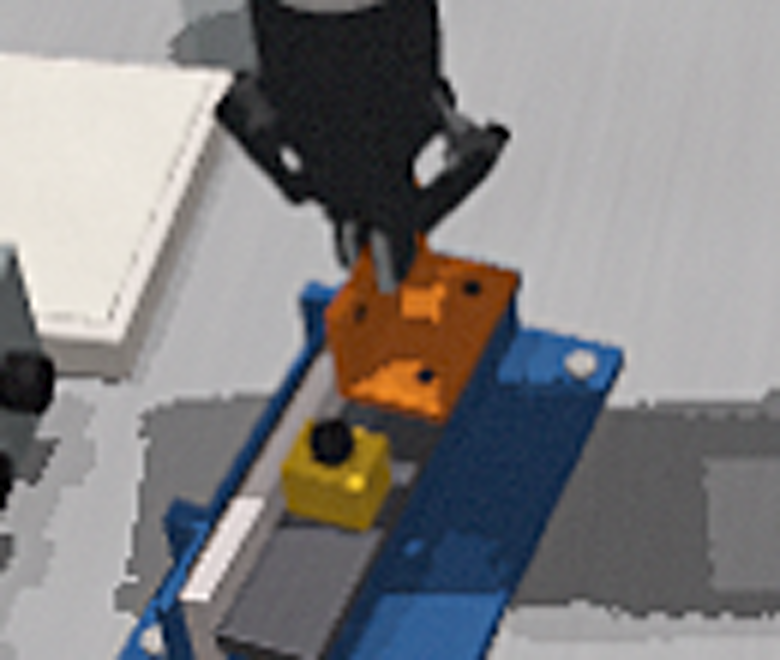

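The bracket is level with the stop ahead of it (stop face at row ≈262, bracket end at ≈330) and left of the fence, clear of both. Lowering now.

```bash
python3 -m creep '[[0,0,0,0,0,6,1],[0,0,0,0,0,8,1],[0,0,0,0,0,6,1],[0,0,0,0,0,2,1],[0,0,0,0,0,0,1],[0,0,0,0,0,0,1]]'; python3 - <<'E'
from rig import sense,grab_frame
from h import *
s=sense();print(s["eef_pos"],s["tcp_rot"],s["contact_force"])
d=np.array([627.8,131.1])-s["eef_pos"][:2];Y=s["tcp_rot"][2]
print(d@[np.cos(Y),np.sin(Y)],d@[np.sin(Y),-np.cos(Y)])
f=grab_frame("wrist");f["s"]=s;pickle.dump(f,open("wrist7.pkl","wb"))
crop(f,100,80,250,190,3,"pics/w7.png")
E
```

```text
clock: 7.25
eef_pos: [624.9, 124.5, 267.7]
tcp_rot: [-3.141, -0.0, 1.395]
contact_force: [0.2, -0.5, -1.6]
opening: 0.066
[624.92973738 124.53170613 267.69362461] [-3.14115995e+00 -4.05369075e-05  1.39457646e+00] [ 0.17176261 -0.49953142 -1.59738747]
6.969757007670522 1.6743294589970863
```

View pics/w7.png

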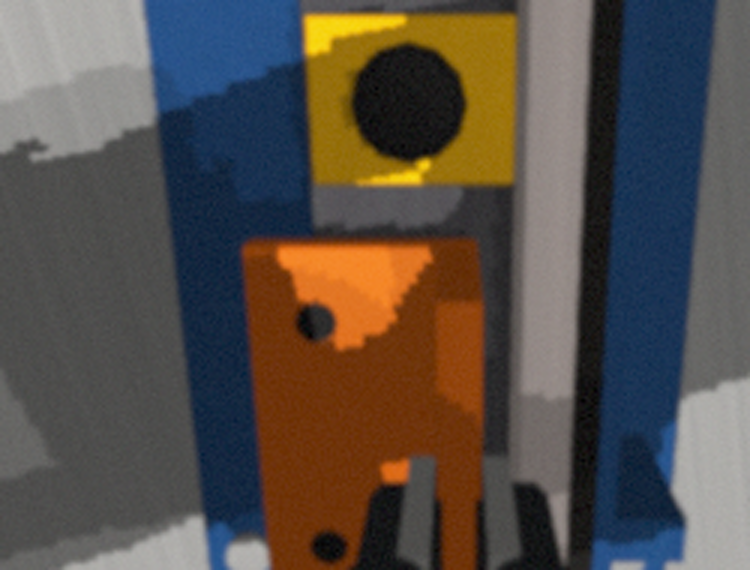

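```bash
python3 -m creep '[[0,0,0,3,0,2,1],[0,0,0,4,0,2,1],[0,0,0,3,0,0,1],[0,0,0,2,0,0,1],[0,0,0,0,0,0,1]]' && python3 -m creep '[[0,0,0,1.5,0,0,1],[0,0,0,1,0,0,1],[0,0,0,0,0,0,1]]'
```

```text
clock: 7.72
eef_pos: [627.6, 137.8, 264.1]
tcp_rot: [3.141, -0.001, 1.394]
contact_force: [0.3, 0.5, -2.3]
opening: 0.063
clock: 7.97
eef_pos: [627.9, 139.0, 264.3]
tcp_rot: [3.141, 0.004, 1.396]
contact_force: [-0.5, 0.1, -0.9]
opening: 0.067
```

```bash
python3 -m creep '[[0,0,0,1,0,0,1],[0,0,0,1,0,0,1],[0,0,0,0,0,0,1]]'
```

```text
clock: 8.22
eef_pos: [628.1, 139.7, 264.6]
tcp_rot: [3.141, 0.007, 1.397]
contact_force: [0.3, 0.1, -1.1]
opening: 0.068
```

```bash
python3 - <<'E'
from rig import sense,grab_frame
from h import *
s=sense();print(s["eef_pos"],s["tcp_rot"],s["contact_force"],s["wrist_torque"])
f=grab_frame("wrist");f["s"]=s;pickle.dump(f,open("wrist8.pkl","wb"))
crop(f,170,110,130,95,6,"pics/w8.png")
f=grab_frame("side");crop(f,160,180,70,80,8,"pics/s8.png")
E
```

```text
[628.12598429 139.65469462 264.61662689] [3.14131973 0.00695895 1.39692149] [ 0.26102027  0.05170477 -1.09445849] [0.03357131 0.07463428 0.05345626]
```

View pics/w8.png

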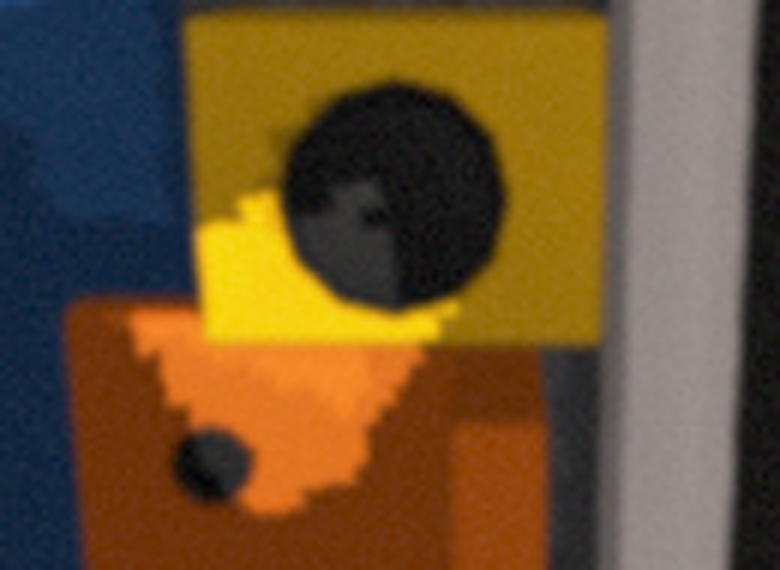

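View pics/s8.png

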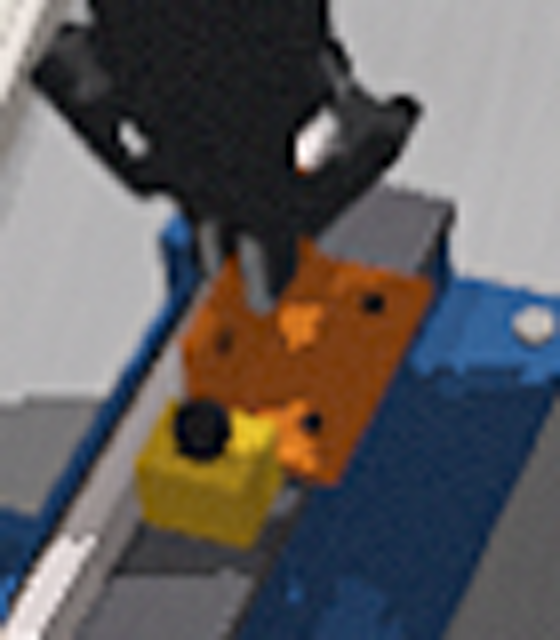

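```bash
python3 - <<'E'
from h import *
f=load("wrist8");s=f["s"];un=lambda c:(np.array(c)+.5)/6-.5+[170,110]
a=-.175;R=np.array([[np.cos(a),np.sin(a)],[-np.sin(a),np.cos(a)]])
zb=s["eef_pos"][2]-205.25
for n,c,z in [("foot corner top",(64,299),zb+8),("foot corner2",(200,302),zb+8),("stop L",(206,346),85),("stop R",(600,346),85),("fence face top",(606,480),75),("fence face top",(630,100),75),("web back bottom?",(550,480),zb),("stop R far",(608,14),85),("stop L far",(186,16),85)]:
    p=onz(f,un(c),z);print(n,p.round(1),"jig",(R@(p[:2]-[622.6,164.9])).round(1))
print(f["T"][:3,3])
E
```

```text
foot corner top [591.3 192.1  67.4] jig [-35.5  21.3]
foot corner2 [605.4 189.3  67.4] jig [-21.2  21.1]
stop L [608.9 188.   85. ] jig [-17.5  20.4]
stop R [646.1 181.5  85. ] jig [20.2 20.5]
fence face top [644.7 164.8  75. ] jig [21.8  3.8]
fence face top [652.9 202.8  75. ] jig [23.2 42.6]
web back bottom? [638.6 160.7  59.4] jig [16.5 -1.3]
stop R far [651.4 211.4  85. ] jig [20.3 50.8]
stop L far [614.1 217.8  85. ] jig [-17.5  50.6]
[642.46825976 217.66784698 234.92002677]
```

```bash
python3 -m creep '[[-0.007,0,0,0,2,2,1],[0,0,0,0,2,1,1],[0,0,0,0,2,0,1],[0,0,0,0,0,0,1],[0,0,0,0,0,0,1]]'
```

```text
clock: 8.73
eef_pos: [634.2, 138.7, 260.9]
tcp_rot: [3.135, 0.007, 1.397]
contact_force: [-2.1, -1.3, -0.9]
opening: 0.067
```

```bash
python3 -m creep '[[0.006,0.006,0,0,1.5,0,1],[0,0,0,0,1.5,0,1],[0,0,0,0,0,0,1],[0,0,0,0,0,0,1]]'; python3 -c "
from rig import sense
s=sense();print(s['eef_pos'],s['tcp_rot'],s['contact_force'],s['wrist_torque'])"
```

```text
clock: 9.07
eef_pos: [637.0, 137.4, 260.7]
tcp_rot: [-3.14, 0.002, 1.397]
contact_force: [-1.8, -1.9, -0.9]
opening: 0.065
[636.9983223  137.36424921 260.69771203] [-3.14026235e+00  2.47738338e-03  1.39734546e+00] [-1.7669993  -1.88064425 -0.94510236] [-0.35369201  0.2844133   0.01645632]
```

```bash
python3 -m creep '[[0,0,0,0,1,1,1],[0,0,0,0,1,1,1],[0,0,0,0,1,1,1],[0,0,0,0,0,0,1]]' 120
```

```text
clock: 9.4
eef_pos: [638.9, 137.1, 258.1]
tcp_rot: [-3.136, 0.003, 1.397]
contact_force: [-2.6, -1.4, 0.9]
opening: 0.06
```

```bash
python3 -c "
from rig import sense,grab_frame
from h import *
s=sense();print(s['eef_pos'],s['tcp_rot'],s['contact_force'],s['wrist_torque'])
f=grab_frame('wrist');f['s']=s;pickle.dump(f,open('wrist9.pkl','wb'));crop(f,170,110,130,95,6,'pics/w9.png')"
```

```text
[638.88875522 137.11610886 258.11137464] [-3.13648795e+00  3.10874150e-03  1.39730302e+00] [-2.55748352 -1.42601239  0.9139742 ] [-0.36059557  0.28109948 -0.01208385]
```

View pics/w9.png

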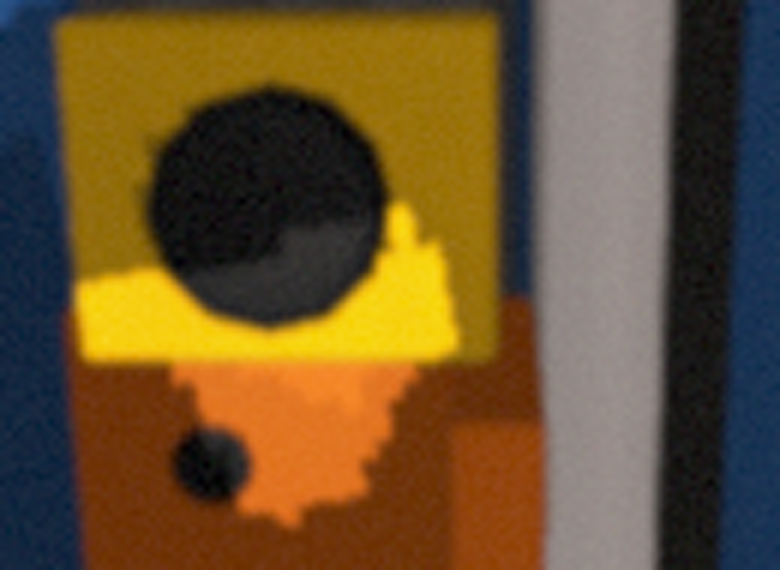

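```bash
python3 -m creep '[[-0.005,0.003,0,0,1,1,1],[0,0,0,0,1,1,1],[0,0,0,0,1,1,1],[0,0,0,0,0,0,1]]' 120;  python3 -m creep '[[0,0,0,0,0,0,1],[0,0,0,0,0,0,1]]'
```

```text
clock: 9.78
eef_pos: [639.7, 136.7, 256.8]
tcp_rot: [-3.135, 0.002, 1.397]
contact_force: [-3.2, -3.3, 3.4]
opening: 0.059
clock: 9.95
eef_pos: [639.6, 136.7, 257.4]
tcp_rot: [-3.136, 0.002, 1.398]
contact_force: [-4.1, -2.2, 2.2]
opening: 0.061
```

```bash
python3 -m creep '[[-0.005,0,0,0,3,3,1],[-0.003,0,0,0,3,3,1],[0,0,0,0,3,3,1]]' 120
```

```text
clock: 10.2
eef_pos: [644.4, 136.1, 253.6]
tcp_rot: [-3.13, 0.003, 1.396]
contact_force: [-28.1, -2.5, 53.1]
opening: 0.055
```

```bash
python3 -m creep '[[-0.003,0,0,0,-1,-1,1],[0,0,0,0,0,0,1]]' 120;  python3 -c "
from rig import sense
s=sense();print(s['eef_pos'],s['tcp_rot'],s['contact_force'],s['wrist_torque'])"
```

```text
clock: 10.37
eef_pos: [642.0, 136.6, 256.7]
tcp_rot: [-3.129, 0.003, 1.396]
contact_force: [-3.5, -3.7, 3.9]
opening: 0.059
[642.0029909  136.63650811 256.72697539] [-3.12894919  0.00349299  1.39635791] [-3.46628915 -3.70528512  3.86341564] [-0.46150389  0.69847416 -0.01139147]
```

```bash
python3 -m creep '[[-0.012,0.003,0,0,0.5,0.5,1]]' 120;python3 -m creep '[[-0.004,0,0,0,1,1,1]]' 120; python3 -m creep '[[0,0,0,0,1,1,1]]' 120
```

```text
clock: 10.45
eef_pos: [641.2, 136.5, 256.6]
tcp_rot: [-3.137, 0.002, 1.396]
contact_force: [-14.2, -3.3, 12.3]
opening: 0.061
clock: 10.53
eef_pos: [640.9, 136.5, 256.0]
tcp_rot: [-3.138, 0.002, 1.396]
contact_force: [-11.1, 0.6, 13.7]
opening: 0.058
clock: 10.62
eef_pos: [641.2, 136.6, 255.8]
tcp_rot: [-3.136, 0.002, 1.396]
contact_force: [-8.3, -2.0, 14.7]
opening: 0.064
```

```bash
python3 -c "
from rig import sense,grab_frame
from h import *
for i in range(4):
  f=grab_frame(['wrist','side','scene','wrist'][i]);s=sense();print(s['clock'],s['eef_pos'].round(2),s['tcp_rot'].round(4),s['contact_force'].round(1),s['wrist_torque'].round(2))
  f['s']=s;pickle.dump(f,open('z%d.pkl'%i,'wb'))
  crop(f,*[(170,110,130,95,6),(160,180,70,80,8),(225,190,90,75,8)][i%3],'pics/z%d.png'%i)
"
```

```text
10.6667 [641.23 136.56 255.78] [-3.1359e+00  2.2000e-03  1.3963e+00] [-10.3  -1.8  13.2] [-0.16  1.8   0.07]
10.7167 [641.23 136.56 255.78] [-3.1359e+00  2.3000e-03  1.3963e+00] [-10.6  -2.   13.1] [-0.22  1.82  0.06]
10.7667 [641.23 136.56 255.79] [-3.1359e+00  2.2000e-03  1.3963e+00] [-10.2  -2.1  13.5] [-0.15  1.84  0.05]
10.8167 [641.23 136.54 255.79] [-3.1359e+00  2.2000e-03  1.3962e+00] [-10.5  -1.5  13.7] [-0.13  1.8   0.03]
```

View pics/z0.png

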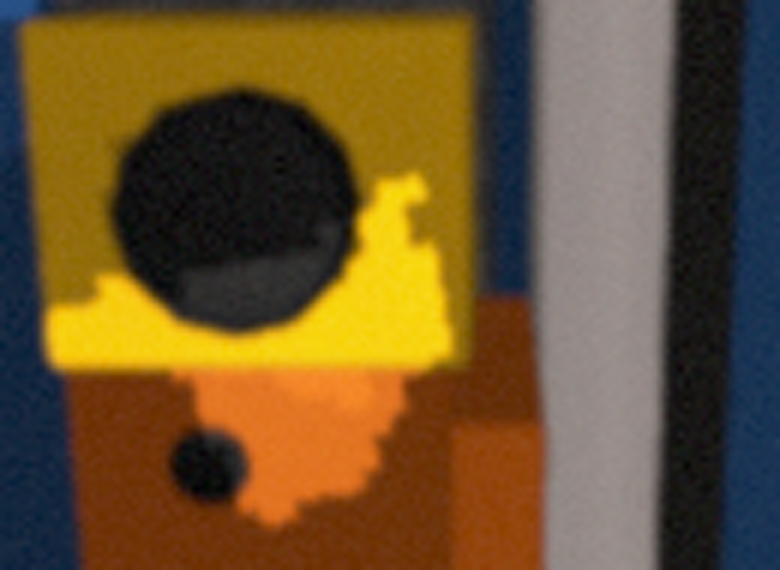

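View pics/z1.png

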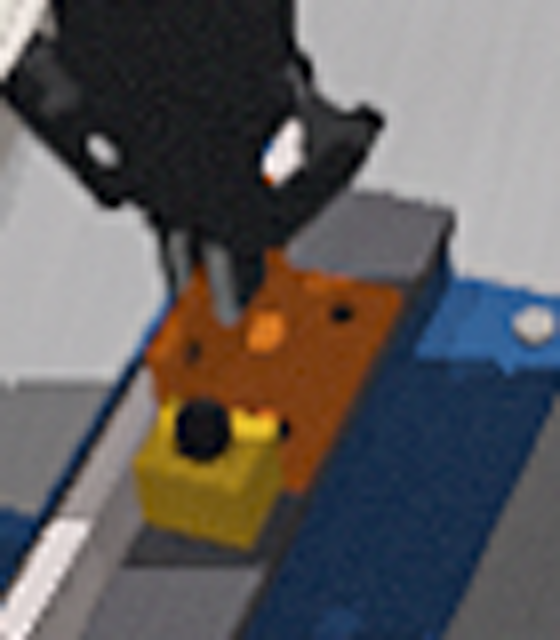

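View pics/z2.png

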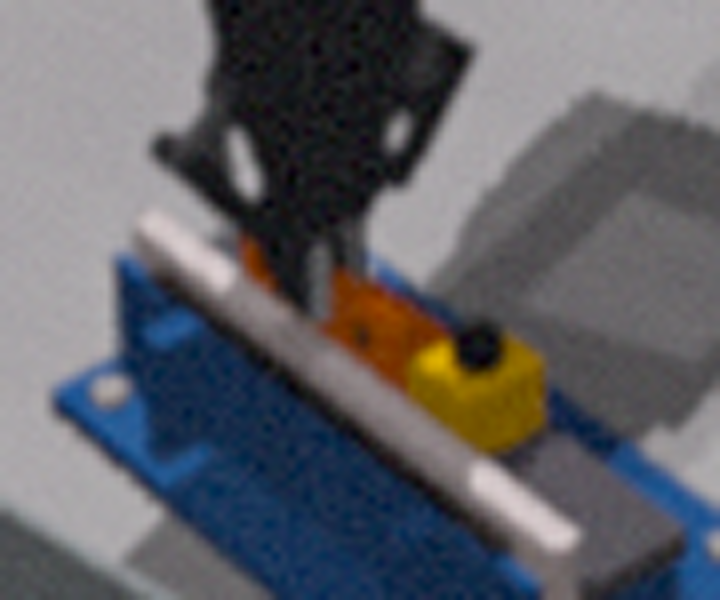

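```bash
python3 -m creep '[[-0.010,0,0,0,0.5,0.8,1]]' 120; python3 -m creep '[[-0.006,0,0,0,0.8,0.8,1]]' 120; python3 -c "
from rig import sense,grab_frame
from h import *
for i in range(3):
  f=grab_frame('wrist');s=sense();print(s['clock'],s['eef_pos'].round(2),s['tcp_rot'].round(4),s['contact_force'].round(1),s['wrist_torque'].round(2))
f['s']=s;pickle.dump(f,open('y.pkl','wb'));crop(f,150,100,180,130,4.4,'pics/y.png')
"
```

```text
clock: 10.9
eef_pos: [640.5, 136.7, 255.5]
tcp_rot: [3.141, 0.003, 1.396]
contact_force: [-15.0, 0.3, 13.7]
opening: 0.059
clock: 10.98
eef_pos: [640.0, 136.9, 255.2]
tcp_rot: [3.139, 0.003, 1.396]
contact_force: [-12.6, -0.1, 16.2]
opening: 0.062
11.0333 [639.99 136.89 255.24] [3.1387 0.0032 1.3958] [-11.4  -1.7  13.4] [-0.05  2.31  0.03]
11.0833 [640.05 136.89 255.27] [3.1388e+00 3.1000e-03 1.3958e+00] [-12.5  -0.4  13.9] [ 0.    2.25 -0.03]
11.1333 [640.03 136.89 255.24] [3.1390e+00 3.1000e-03 1.3958e+00] [-12.5  -0.9  14.8] [0.01 2.29 0.08]
```

View pics/y.png

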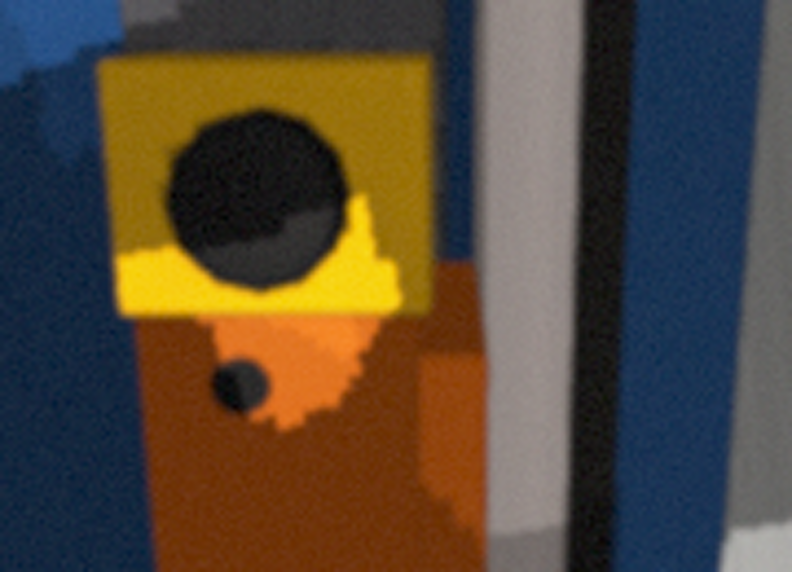

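```bash
python3 - <<'E'
from h import *
f=load("y");un=lambda c:(np.array(c)+.5)/4.4-.5+[150,100]
a=-.175;R=np.array([[np.cos(a),np.sin(a)],[-np.sin(a),np.cos(a)]])
J=lambda c,z:(R@(onz(f,un(c),z)[:2]-[622.6,164.9])).round(1)
print("end bottom",J((474,262),50),"web top end",J((420,353),102),J((487,353),102))
for z in(85,80): print("stop",z,J((122,316),z),J((432,313),z),J((100,57),z),J((434,56),z))
print("fence",J((480,200),75),J((487,450),75),"web top back further",J((487,520),102))
E
```

```text
end bottom [26.4 20.1] web top end [19.5 20.3] [26.8 20.3]
stop 85 [-17.6  20.3] [20.5 20.7] [-17.4  50.8] [20.9 50.9]
stop 80 [-19.   19.1] [20.4 19.5] [-18.8  50.6] [20.9 50.8]
fence [26.6 33.1] [27.8 -1. ] web top back further [27.   0.4]
```

```bash
python3 -m creep '[[-0.005,0,0,0,0.7,0.4,1]]' 120; python3 -c "
from rig import sense,grab_frame
for i in range(6):
  f=grab_frame('wrist');s=sense();print(s['clock'],s['eef_pos'].round(2),s['tcp_rot'].round(4),s['contact_force'].round(1))
"
```

```text
clock: 11.22
eef_pos: [639.7, 137.0, 255.2]
tcp_rot: [3.137, 0.003, 1.396]
contact_force: [-9.8, -0.9, 11.0]
opening: 0.06
11.2667 [639.6  137.04 255.25] [3.1369 0.0035 1.3957] [-12.4  -1.3  11. ]
11.3167 [639.64 137.03 255.25] [3.137  0.0035 1.3957] [-10.5  -0.2  12.5]
11.3667 [639.64 137.01 255.26] [3.1371 0.0035 1.3957] [-10.7  -1.4  13.4]
11.4167 [639.64 137.   255.24] [3.1371 0.0035 1.3957] [-11.6  -0.4  12.5]
11.4667 [639.66 137.02 255.24] [3.1371 0.0035 1.3957] [-11.4  -0.9  12.6]
11.5167 [639.65 137.02 255.27] [3.1371 0.0035 1.3958] [-12.   -1.3  13.1]
```

The hold is steady at about 11 N on the fence and 13 N on the bed, so I'm handing in.

```bash
python3 -c "
from rig import job
job.sign_off()"
```

```text
the job is handed in; nothing more can be done
```

The bracket farthest to the robot's left is standing on the jig bed, its end at the stop and its back against the fence. I handed in with the arm still holding it pressed there. I gripped it by the web.

**Last checks before hand-in:**
- **Force:** steady at about 11 N against the fence and about 12.5 N down, plus the bracket's weight.
- **Position, from the last wrist picture:** the end was within about 0.5 mm of the stop face. The back was within about 1 mm of the fence. These are good to the camera's 2 mm calibration.
- **Squareness:** the tool was within about 0.005 rad of vertical, and its yaw was within about 0.001 rad of the jig's measured angle. The picture put the web's lean at about 0.01 rad.
- **Motion:** the pose held still for 0.3 s.

**What was less clean:**
- While pressing, one push overshot to about 28 N on the fence and 53 N down for a moment. I backed off at once. That load went through the bracket and stayed under the 120 N wrist limit.
- The bed is close to the end of its 6 mm travel, and the wrist moments suggest most of the bed load is near the web side of the foot.
- I could not see the contact under the foot. I judged it from the arm's height and the force reading.
- I did not measure the bystanders again at the end, but no move went near them.

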